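# Set the pulse voltage and hold the electrode tweezers at the marked gap

### The job

Turn the pulse box's voltage dial until its white line points at the green mark, and let go; then pick the sprung electrode tweezers up from their wooden rest and hold them level, tips over the middle of the open dish and about two centimetres above its rim. Squeeze them until the red pointer stands at the green band on their gauge, never letting the tips meet, and finish still holding that gap steady, with the dish, bottles and beaker left where they stand.

Things in the scene. Friction and masses are not known exactly. Their poses are not given: they have to be found in the camera images.
- pulse_box: white instrument box, fixed, 170 x 150 x 70 mm (x, y, z), with the voltage dial in the middle of its grey top; origin at the centre of its underside. It may stand on either side of the tweezers' rest, the dish on the other. The dial's and mark's angles count from the box's -x direction.
- dial (a joint): voltage dial angle, rad, 0 to 2.6, grows clockwise seen from above, stays where left (friction 0.04 N m). At 0 the knob's upright bar grip lies along the box's x axis with its white pointer line on the half towards the box's -x side; at angle a the bar is turned by -a about vertical. Starts between 0 and 0.4.
- dial_grip (a point): on the dial's axis, 107 mm above the table: the height to grip the bar at. Black knob, a disc of 22 mm radius with a bar across it 42 mm long, 14 mm thick, from 84 to 114 mm above the table.
- dial_pointer (a point): outer end of the white pointer line on top of the dial, 20 mm from the dial's axis
- dial_mark (a joint): angle of the green set mark, rad, counted exactly as the dial's: the dial is set when dial equals it. The mark is a flat green tab 16 x 13.5 mm, 3 mm high, on the box top 46 mm from the dial's axis; not to be moved. Starts between 1.0 and 1.5.
- dial_centre (a point): on the dial's axis just over the box top; its -x direction points at the middle of the green mark
- rest: wooden rest, fixed: base 210 x 90 x 8 mm with two cross saddles, tops 38 mm above the table with 9 mm lips at their ends, 80 mm behind (26 mm long) and 66 mm ahead (12 mm long) of its origin along its x axis; between them the fingers have room beside the tweezers, down to the base. Origin at the centre of the underside.
- tweezers: sprung electrode tweezers, 90 g, 202 mm long in x, lying level on the rest: blue back block at x = -80 mm, steel arms, gold disc tips 12 mm across at x = +105 mm. Origin midway between the black ribbed grips (56 mm long, 14 mm tall), at mid height, 44 mm above the table as they lie, near the centre of mass. Squeeze along y at the grips: 46 mm over their outer faces when open.
- squeeze (a joint): how far the +y arm is squeezed in, m (the -y arm is rigid with the back block): 0 is open, tip gap 32 mm; tip gap = 32 mm minus this, width over the grips = 46 mm minus this; at 0.032 the tips meet. The spring pushes back with 3 N at 0 plus 0.25 N per mm.
- gap_mark (a joint): place of the green band on the gauge, m, given as the value of squeeze at which the red pointer stands at the band's middle (0.010 to 0.018). The band is 5 mm wide and rides with the tweezers; not to be moved. The white gauge bar lies across on top of the tweezers at x = +61 mm, up to 15 mm above the origin.
- gap_pointer (a point): front end of the red pointer on the sprung arm, on top, 55 mm ahead of the grips, beside the gauge bar
- gap_band (a point): middle of the green band's edge nearest the grips, on the gauge bar, on top; y axis along the gauge
- tips (a point): point between the two tips (when squeezed to the band), 105 mm ahead of the tweezers' origin, 7 mm to its -y side, same height
- dish: open round glass dish with a pink sample in the middle, loose, 90 mm across, 15 mm high, 120 g; origin at the centre of its underside
- dish_rim (a point): centre of the dish's mouth, 15 mm above the table
- amber_bottle_a: amber dropper bottle with a black bulb, about 32 mm across and 83 mm high, loose, standing upright; origin at the centre of its underside; a bystander to be left where it stands
- amber_bottle_b: amber bottle with a white cap, about 32 mm across and 62 mm high, loose, standing upright; origin at the centre of its underside; a bystander to be left where it stands
- amber_bottle_c: amber dropper bottle with a red bulb, about 32 mm across and 83 mm high, loose, standing upright; origin at the centre of its underside; a bystander to be left where it stands
- squeeze_bottle: white squeeze bottle with a red spout, about 48 mm across and 142 mm high, loose, standing upright; origin at the centre of its underside; a bystander to be left where it stands
- beaker: small glass beaker, about 54 mm across and 60 mm high, loose, standing upright; origin at the centre of its underside; a bystander to be left where it stands
Mind the look-alikes: they are no part of the job. Several things have the shape of the pulse_box; the one meant has the colours described above.

How it is judged:
By the outcome, as a careful person would: the job done as asked, in the order asked, and still so for the second after the job is handed in, while the arm keeps its last pose, push and grip.
It also fails if it takes over 64 s, if anything falls off the work surface, if the arm or the gripper's body presses on something with over 40 N, if the wrist force passes 120 N, or if a joint passes its speed limit or range.

### The arm

A 7-joint arm with a two-finger parallel gripper is mounted at the origin on the work surface. World frame = base frame: x ahead of the robot, y to its left, z up, the work surface at z = 0. Lengths are in m, angles in degrees, forces in N, time in s.
With the tool pointing down it reaches from about 0.4 to 0.875 m from the base axis. Payload 4.4 kg.
Tool frame: the origin (TCP) lies at the very end of the fingers, on their centre line; the grasp point (between the pads) lies 19 mm behind it (bot.hold_point_z is the distance from the TCP to the grasp point, in m); z points along the fingers, y is the line along which they close (so a half turn about z gives the same grasp; the last joint's range is limited). The gripper opens to 85 mm and grips with 20 to 120 N. Pads are 22 mm wide; open, the fingers measure 114 mm over their backs; the gripper's body (76 mm by 85 mm) begins 54 mm behind the grasp point. The pads swing forward as they close: fully open they stand 13 mm farther back than shut.
Start: joints at [70.485, 36.005, 2.206, 86.941, -1.547, 57.084, -1.146], TCP at [0.176, -0.626, 0.231] pointing down, gripper open.
Joint ranges: [-175.42, 175.42], [-21.48, 121.26], [-71.46, 75.88], [10.55, 141.38], [-63.04, 243.04], [13.31, 113.54], [-168.57, 168.57]. Speed limits (degrees/s): [147.25, 147.25, 180, 180, 180, 180, 180].

### API

Orientations are given as [roll, pitch, yaw] about the fixed x, y, z axes, in that order (R = Rz(yaw) Ry(pitch) Rx(roll)).
In Python, from workcell import bot, optics gives the robot as it stands.
- The arm moves only by the tool step_arm, never from a script. Its arguments are lists of equal length, an entry for each row: "offset": the shift along the tool's x, y, z each as a share of 0.75 m, from -1 to 1, a list of three; "twist": the turn, a rotation vector about the tool's x, y, z each as a share of 360 degrees, from -1 to 1, a list of three. A call has 1 to 12 rows; each row is the pose to reach, as a shift and turn from the pose commanded when the call began, along the tool's axes at that moment, turning the shorter way round; what a row does not reach only later rows make up. A row lasts 1/8 s, in which the tool goes at most 62.5 mm and 10.7 degrees, less where a joint would pass 70% of its speed; a pose out of reach is approached as far as the arm can. A call with a number of a shift or a turn outside -1 to 1 is refused whole. A call with a gripper value outside its range is refused whole. "grip" is the closure in counts, from 0 (fully open) to 255 (shut), set as the call begins (left out, the last holds). The fingers move at their own pace and stop on an object; "squeeze" is the grip in N (left out, the last holds). Time passes only in rows, so rows that repeat a pose let the fingers close. It gives the time, the measured TCP pose, the force, the opening and the grip force at its end, in the units of the state.
- bot.sense(): the state, without advancing time (a new reading comes with each control period).
- optics.camera(name): name is "scene" or "top"; returns a dict with "image" (420x560x3 uint8, red, green, blue), "z_map" (420x560 float32, m along the optical axis (not along the pixel's ray), 0 where there is no reading), "fx", "fy", "cx", "cy" (pixels), "T" (4x4, takes a point from camera to world coordinates). Camera axes: x right, y up, looking along -z (the intrinsics and any distortion apply to the point x, -y, -z); pixel columns grow to the right and rows downward; lengths in m; the calibration is good to about 2 mm. A picture is of the moment at which its call begins.
- bot.job_done(): hands the job in; it is judged then, once.
The state is a dict: "time": time; "joints": joint angles; "qd": joint speeds; "joint_torque": joint torques, N m; "tool_pos": TCP position; "orientation": TCP orientation; "force": force on the tool from outside, world axes, zero at the start; "torque": the same for the moment, N m; "finger_gap": opening from 0.0 (shut) to 1.0 (fully open); "grasp_force": force on a finger pad.
Only numpy, scipy, OpenCV 4.12 (cv2) and the standard library are available. Lean on these libraries where they do the work, as an engineer would, in place of code of your own. Each camera call takes 0.05 s, during which the arm holds its last target. There are 200 camera calls.

## Working session

There is one attempt and no reset: what is moved stays moved. The work goes in short steps, Python scripts to look and compute and a tool call to move; the robot and the scene stay as the last step left them, time stands still between calls to the robot, and variables do not carry over. Pictures are saved under pics/ and viewed, at most 10 in all, crops included, and the job is handed in when it is done.

Besides the shell and the picture viewer there is one more tool, called as name(argument=value, ...), one argument or row to a line, values as JSON. step_arm: Moves the arm, as the interface text tells. Its arguments: {"type":"object","properties":{"offset":{"type":"array"},"twist":{"type":"array"},"grip":{"type":"number"},"squeeze":{"type":"number"}},"required":["offset","twist"]}

```bash
mkdir -p pics; ls; python3 - <<'E'
from workcell import bot, optics
import cv2,numpy as np
for n in ("top","scene"):
    c=optics.camera(n); cv2.imwrite(f"pics/{n}0.png",c["image"][:,:,::-1]); np.savez(f"{n}0.npz",**c)
    print(n,c["fx"],c["fy"],c["cx"],c["cy"],np.round(c["T"],3).tolist(),[k for k in c])
s=bot.sense();print(s)
E
```

```text
pics
top 527.6679302863947 527.6679302863947 275.08572798923706 206.55496230314253 [[-0.0, 0.991, -0.137, 0.303], [-1.0, -0.001, -0.005, 0.01], [-0.006, 0.137, 0.991, 1.624], [0.0, 0.0, 0.0, 1.0]] ['image', 'z_map', 'fx', 'fy', 'cx', 'cy', 'T']
scene 402.6313525020184 402.6313525020184 272.18119867787203 201.0575552656028 [[-0.63, -0.463, 0.624, 1.163], [0.776, -0.396, 0.49, 0.54], [0.02, 0.793, 0.609, 0.738], [0.0, 0.0, 0.0, 1.0]] ['image', 'z_map', 'fx', 'fy', 'cx', 'cy', 'T']
{'time': 0.1, 'joints': array([70.4843264 , 36.05393318,  2.20330888, 86.99174864, -1.54743727,
       57.0838065 , -1.14340976]), 'qd': array([-0.0500872 , -0.06129741,  0.04900079, -0.23948199, -0.08290234,
        0.00597785, -0.10055361]), 'joint_torque': array([ 2.69307078e-03, -5.64531398e+01,  1.23030670e+00, -1.93971312e+01,
        1.12852233e-02,  5.39743443e-03, -1.44499444e-05]), 'tool_pos': array([ 0.1762576 , -0.62504915,  0.2304694 ]), 'orientation': array([-1.79900208e+02,  1.02426887e-03,  1.57473663e+01]), 'force': array([ 0.43448452, -0.00994106,  0.37948128]), 'torque': array([-0.0197745 ,  0.00623426, -0.02245273]), 'grasp_force': 0.0, 'finger_gap': 1.0009125426963648}
```

View pics/top0.png

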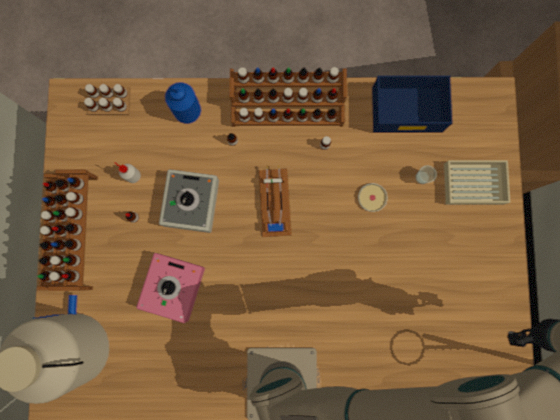

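View pics/scene0.png

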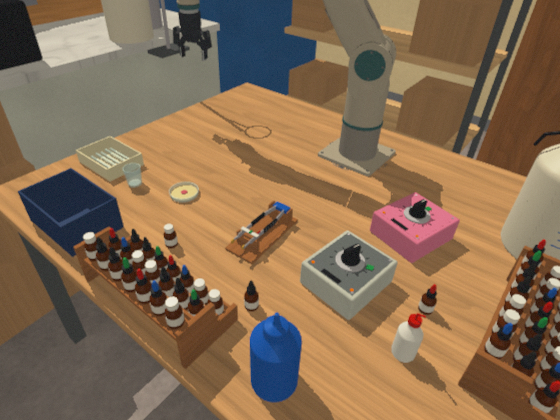

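```bash
cat > h.py <<'E'
import numpy as np,cv2
def ray(c,u,v):
    d=np.array([(u-c["cx"])/c["fx"],-(v-c["cy"])/c["fy"],-1.]); T=c["T"]
    return T[:3,3],T[:3,:3]@d
def atz(c,u,v,z):
    o,d=ray(c,u,v); return o+d*(z-o[2])/d[2]
def proj(c,p):
    q=np.linalg.inv(c["T"])@np.append(p,1); return np.array([c["cx"]+c["fx"]*q[0]/-q[2], c["cy"]-c["fy"]*q[1]/-q[2]])
def cloud(c):
    v,u=np.mgrid[:420,:560]; z=c["z_map"]
    P=np.stack([(u-c["cx"])/c["fx"]*z,-(v-c["cy"])/c["fy"]*z,-z,np.ones_like(z)],-1)@c["T"].T
    return P[...,:3]
E
python3 - <<'E'
from h import *
t=dict(np.load("top0.npz")); s=dict(np.load("scene0.npz"))
def crop(c,u0,v0,w,h,k): 
    return cv2.resize(c["image"][v0:v0+h,u0:u0+w,::-1],None,fx=k,fy=k,interpolation=cv2.INTER_CUBIC)
a=crop(t,155,165,66,75,6);b=crop(t,250,160,50,85,6)
out=np.zeros((510,710,3),np.uint8);out[:450,:396]=a;out[:510,400:700]=b
cv2.imwrite("pics/c1.png",out)
a=crop(s,295,225,105,95,4);b=crop(s,220,195,85,70,4)
out=np.zeros((380,765,3),np.uint8);out[:380,:420]=a;out[:280,425:765]=b
cv2.imwrite("pics/c2.png",out)
P=cloud(t)
def rect(c,m):
    p=P[m][:,:2]*1000; r=cv2.minAreaRect(p.astype(np.float32)); print(len(p),r,p.mean(0))
U,V=np.meshgrid(np.arange(560),np.arange(420))
z=P[...,2]
win=lambda a,b,c,d:(U>a)&(U<b)&(V>c)&(V<d)
print("box");rect(t,win(150,225,160,240)&(z>.06)&(z<.085)); 
print("dish");rect(t,win(350,395,175,220)&(z>.008)&(z<.03))
print("rest");rect(t,win(250,300,160,245)&(z>.004)); rect(t,win(250,300,160,245)&(z>.004)&(z<.013))
print("twz");rect(t,win(250,300,160,245)&(z>.043))
hsv=cv2.cvtColor(t["image"],cv2.COLOR_RGB2HSV)
for nm,w,lo,hi in [("green",win(155,225,165,240),45,85),("green tw",win(250,300,160,245),45,85),("blue",win(250,300,160,245),100,130),("pink",win(350,395,175,220),0,10)]:
    m=w&(hsv[...,0]>lo)&(hsv[...,0]<hi)&(hsv[...,1]>90)&(hsv[...,2]>50)
    print(nm,m.sum(),U[m].mean(),V[m].mean(),np.nanmean(P[m],0))
E
```

```text
box
2691 ((541.4357299804688, 278.8874206542969), (150.79205322265625, 170.47682189941406), 82.16895294189453) [539.46000985 277.80257384]
dish
233 ((546.1948852539062, -276.1978759765625), (99.35232543945312, 138.86227416992188), 29.87188720703125) [ 557.29024332 -283.43508796]
rest
1869 ((487.9134216308594, 20.21118927001953), (150.04714965820312, 368.94158935546875), 89.75064086914062) [537.68116919  20.41478907]
1317 ((542.1570434570312, 19.975112915039062), (150.04714965820312, 260.4533386230469), 89.75064086914062) [543.69399651  21.01309138]
twz
358 ((475.60247802734375, 15.65119743347168), (344.42901611328125, 64.6443099975586), 3.4128453731536865) [517.09415115  20.39523323]
green 27 172.40740740740742 202.55555555555554 [0.53082716 0.32431932 0.07287084]
green tw 0 nan nan [nan nan nan]
blue 100 275.01 227.02 [0.45988573 0.0193382  0.04893011]
pink 14 372.0 197.35714285714286 [ 0.55611949 -0.28098326  0.00663014]<stdin>:24: RuntimeWarning: Mean of empty slice.
  ret = ret.dtype.type(ret / rcount)
<stdin>:24: RuntimeWarning: Mean of empty slice
```

View pics/c1.png

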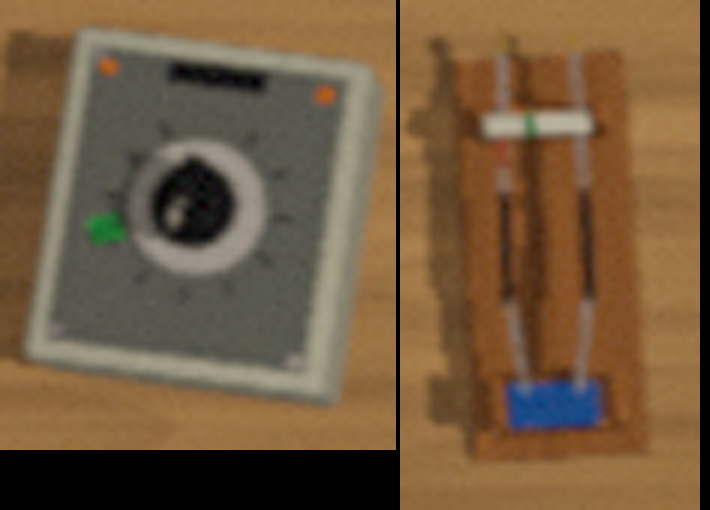

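View pics/c2.png

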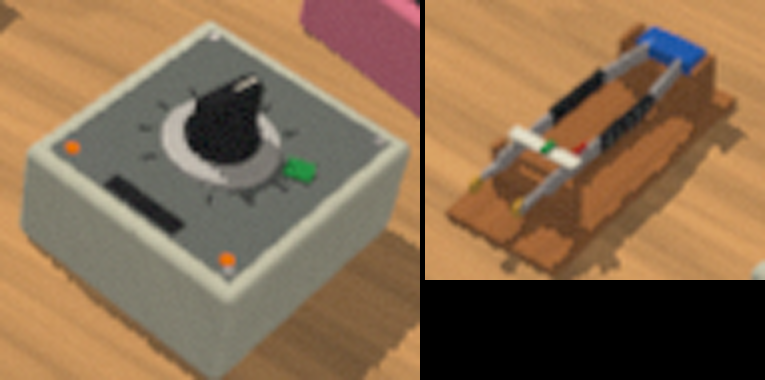

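```bash
python3 - <<'E'
from h import *
t=dict(np.load("top0.npz")); s=dict(np.load("scene0.npz"))
U,V=np.meshgrid(np.arange(560),np.arange(420))
R=np.round
for nm,c,w in [("top",t,(150,225,160,240)),("scene",s,(295,400,225,320))]:
    P=cloud(c); z=P[...,2]; W=(U>w[0])&(U<w[1])&(V>w[2])&(V<w[3])
    m=W&(abs(z-.070)<.004)
    r=cv2.minAreaRect((P[m][:,:2]*1000).astype(np.float32)); print(nm,"box",r)
    im=c["image"].astype(float); g=W&(im[...,1]>1.35*im[...,0])&(im[...,1]>1.35*im[...,2])
    wt=(im[...,1]-np.maximum(im[...,0],im[...,2]))*g
    u,v=(U*wt).sum()/wt.sum(),(V*wt).sum()/wt.sum()
    mk=atz(c,u,v,.0725)[:2]*1000
    k=mk-np.array(r[0]); print(" mark",R(mk,1),"r",np.hypot(*k),"ang",np.degrees(np.arctan2(k[1],k[0])))
    # bar points: top of knob
    b=W&(z>.100)&(z<.13)
    print(" bar",b.sum(),cv2.minAreaRect((P[b][:,:2]*1000).astype(np.float32)))
f=lambda x,y,z:atz(t,250+(x-400)/6-.4,160+y/6-.4,z)
print("gauge",f(537,125,.059),"gripL",f(506,245,.051),"gripR",f(586,243,.051),"blue",f(555,405,.052))
print("band",f(531,125,.059),"ptr",f(503,155,.055))
# pink + dish scene
for nm,c,w in [("top",t,(350,395,175,220)),("scene",s,(160,210,175,210))]:
    W=(U>w[0])&(U<w[1])&(V>w[2])&(V<w[3]); im=c["image"].astype(float)
    m=W&(im[...,0]>1.6*im[...,1])&(im[...,0]>1.5*im[...,2])
    P=cloud(c); print(nm,"pink",m.sum(),atz(c,U[m].mean(),V[m].mean(),.006)*1000)
    hsv=cv2.cvtColor(c["image"],cv2.COLOR_RGB2HSV); d=W&(P[...,2]>.006)
    print(" dish",d.sum(),cv2.minEnclosingCircle((P[d][:,:2]*1000).astype(np.float32)), np.median(P[d],0))
E
```

```text
top box ((541.0549926757812, 278.6309814453125), (149.9449005126953, 169.56858825683594), 82.25630187988281)
 mark [530.7 324.7] r 47.19011530347165 ang 102.64321067807103
 bar 79 ((540.763671875, 278.531982421875), (14.73434829711914, 40.78852081298828), 69.55560302734375)
scene box ((488.89007568359375, 289.3436279296875), (150.14651489257812, 278.76568603515625), 82.47306060791016)
 mark [528.9 325.2] r 53.70491589759553 ang 41.82685612878573
 bar 144 ((542.9628295898438, 281.79132080078125), (15.18155288696289, 41.55683135986328), 72.99369812011719)
gauge [0.59992373 0.02700496 0.059     ] gripL [0.54017412 0.04264362 0.051     ] gripR [0.54114294 0.00245058 0.051     ] blue [0.45933368 0.01805435 0.052     ]
band [0.59992792 0.03001997 0.059     ] ptr [0.585362 0.044149 0.055   ]
top pink 22 [ 557.04403697 -281.39815785    6.        ]
 dish 370 ((452.2256164550781, -163.74996948242188), 229.0443572998047) [ 0.55672806 -0.28103097  0.00912827]
scene pink 17 [ 553.2244358 -283.9985249    6.       ]
 dish 349 ((845.793701171875, 112.16658020019531), 532.7573852539062) [ 0.55563269 -0.28039259  0.00879231]
```

```bash
cat >> h.py <<'E'
from scipy.spatial.transform import Rotation as Ro
def rel(p0,e0,p,e):
    """share offset/twist from pose p0,e0 to p,e (deg rpy)"""
    A=Ro.from_euler('xyz',e0,degrees=True);B=Ro.from_euler('xyz',e,degrees=True)
    return np.round(A.inv().apply(np.array(p)-p0)/.75,4).tolist(),np.round((A.inv()*B).as_rotvec(degrees=True)/360,4).tolist()
def go(p,yaw):
    from workcell import bot
    s=bot.sense(); print(rel(s["tool_pos"],s["orientation"],p,[180,0,yaw]))
E
python3 -c "
from h import *
go([.45,-.35,.24],60)
print(rel([.45,-.35,.24],[180,0,60],[.541,.279,.20],[180,0,160]))"
```

```text
([0.4508, -0.2539, -0.0123], [-0.0003, -0.0001, -0.1229])
([0.787, -0.3143, 0.0533], [0.0, 0.0, -0.2778])
```

step_arm(
  offset=[
    [0.4508,-0.2539,-0.0123],
    [0.4508,-0.2539,-0.0123],
    [0.4508,-0.2539,-0.0123],
    [0.4508,-0.2539,-0.0123],
    [0.4508,-0.2539,-0.0123],
    [0.4508,-0.2539,-0.0123],
    [0.4508,-0.2539,-0.0123],
  ],
  twist=[
    [0,0,-0.123],
    [0,0,-0.123],
    [0,0,-0.123],
    [0,0,-0.123],
    [0,0,-0.123],
    [0,0,-0.123],
    [0,0,-0.123],
  ],
)

```text
time: 0.98
tool_pos: [0.4541, -0.3456, 0.2405]
orientation: [180.0, -0.2, 60.5]
force: [0.1, 0.1, 0.3]
finger_gap: 0.999
grasp_force: 0.0
```

```bash
python3 -c "
from h import *
go([.541,.279,.20],160)
go([.55,.0,.24],110)
from workcell import bot;s=bot.sense();print(s['time'],s['joints'],s['tool_pos'],s['orientation'])"
```

```text
([0.7817, -0.3092, 0.0564], [0.0005, -0.0003, -0.2764])
([0.464, -0.1156, 0.0021], [0.0003, -0.0005, -0.1375])
0.975 [ 41.91534862  29.09192011 -11.1200119   99.10110911   6.55770234
  52.42942795  -1.34147872] [ 0.4540522  -0.34555359  0.24051655] [179.97286215  -0.18622847  60.49688365]
```

step_arm(
  offset=[
    [0.787,-0.3143,0.0533],
    [0.787,-0.3143,0.0533],
    [0.787,-0.3143,0.0533],
    [0.787,-0.3143,0.0533],
    [0.787,-0.3143,0.0533],
    [0.787,-0.3143,0.0533],
    [0.787,-0.3143,0.0533],
    [0.787,-0.3143,0.0533],
    [0.787,-0.3143,0.0533],
    [0.787,-0.3143,0.0533],
    [0.787,-0.3143,0.0533],
    [0.787,-0.3143,0.0533],
  ],
  twist=[
    [0,0,-0.2778],
    [0,0,-0.2778],
    [0,0,-0.2778],
    [0,0,-0.2778],
    [0,0,-0.2778],
    [0,0,-0.2778],
    [0,0,-0.2778],
    [0,0,-0.2778],
    [0,0,-0.2778],
    [0,0,-0.2778],
    [0,0,-0.2778],
    [0,0,-0.2778],
  ],
  grip=90,
  squeeze=30,
)

```text
time: 2.48
tool_pos: [0.5407, 0.2779, 0.1998]
orientation: [-179.9, -0.0, 160.0]
force: [0.9, -1.6, 0.6]
finger_gap: 0.647
grasp_force: 0.0
```

```bash
python3 -c "
from h import *
go([.541,.279,.089],160)
from workcell import bot;s=bot.sense();print(s['time'],s['joints'],s['tool_pos'],s['orientation'])"
```

```text
([0.0001, 0.0017, 0.1478], [-0.0003, -0.0001, 0.0001])
2.475 [ -7.59639993  38.69153785 -37.00912314  95.15093313  27.18954469
  55.53973022  15.72472228] [0.54074572 0.27790101 0.19983497] [-1.79905088e+02 -2.55609245e-02  1.60037733e+02]
```

step_arm(
  offset=[
    [0,0.002,0.04],
    [0,0.002,0.08],
    [0,0.002,0.11],
    [0,0.002,0.13],
    [0,0.002,0.148],
    [0,0.002,0.148],
  ],
  twist=[
    [0,0,0],
    [0,0,0],
    [0,0,0],
    [0,0,0],
    [0,0,0],
    [0,0,0],
  ],
)

```text
time: 3.22
tool_pos: [0.5412, 0.2789, 0.0889]
orientation: [-179.9, -0.0, 160.0]
force: [0.2, 0.6, -0.3]
finger_gap: 0.646
grasp_force: 0.0
```

step_arm(
  offset=[
    [0,0,0],
    [0,0,0],
    [0,0,0],
    [0,0,0],
    [0,0,0],
    [0,0,0],
    [0,0,0],
    [0,0,0],
  ],
  twist=[
    [0,0,0],
    [0,0,0],
    [0,0,0],
    [0,0,0],
    [0,0,0],
    [0,0,0],
    [0,0,0],
    [0,0,0],
  ],
  grip=255,
)

```text
time: 4.22
tool_pos: [0.5416, 0.2798, 0.0904]
orientation: [180.0, 0.0, 160.0]
force: [-1.1, -1.5, 6.8]
finger_gap: 0.157
grasp_force: 31.8
```

```bash
python3 -c "
from h import *
from workcell import bot;s=bot.sense();print(s['tool_pos'],s['orientation'],s['force'],s['torque'],s['finger_gap']*85)"
```

```text
[0.54161386 0.27979172 0.0903852 ] [1.79998473e+02 4.86817673e-02 1.60023175e+02] [-1.07944877 -1.52178302  6.7972657 ] [-0.33704888  0.34788618  0.01707868] 13.347107651539398
```

step_arm(
  offset=[
    [0,0,-0.001],
    [0,0,-0.002],
    [0,0,-0.002],
    [0,0,-0.002],
    [0,0,-0.002],
    [0,0,-0.002],
    [0,0,-0.002],
    [0,0,-0.002],
    [0,0,-0.002],
    [0,0,-0.002],
    [0,0,-0.002],
    [0,0,-0.002],
  ],
  twist=[
    [0,0,0.005],
    [0,0,0.02],
    [0,0,0.037],
    [0,0,0.054],
    [0,0,0.071],
    [0,0,0.088],
    [0,0,0.105],
    [0,0,0.122],
    [0,0,0.139],
    [0,0,0.15],
    [0,0,0.1583],
    [0,0,0.1583],
  ],
)

```text
time: 5.72
tool_pos: [0.5414, 0.2796, 0.0905]
orientation: [-180.0, 0.0, 103.0]
force: [1.2, -0.3, -5.0]
finger_gap: 0.153
grasp_force: 30.3
```

step_arm(
  offset=[
    [0,0,0],
    [0,0,0],
  ],
  twist=[
    [0,0,0],
    [0,0,0],
  ],
)

```text
time: 5.98
tool_pos: [0.5414, 0.2796, 0.0905]
orientation: [-180.0, 0.0, 103.1]
force: [1.9, 0.3, -7.3]
finger_gap: 0.158
grasp_force: 29.8
```

step_arm(
  offset=[
    [0,0,0],
    [0,0,0],
    [0,0,0],
    [0,0,0],
    [0,0,0],
    [0,0,0],
    [0,0,-0.04],
    [0,0,-0.1],
    [0,0,-0.15],
    [0,0,-0.15],
  ],
  twist=[
    [0,0,0],
    [0,0,0],
    [0,0,0],
    [0,0,0],
    [0,0,0],
    [0,0,0],
    [0,0,0],
    [0,0,0],
    [0,0,0],
    [0,0,0],
  ],
  grip=90,
)

```text
time: 7.22
tool_pos: [0.5432, 0.2811, 0.2069]
orientation: [179.6, -0.1, 103.0]
force: [0.3, 0.2, 0.1]
finger_gap: 0.646
grasp_force: 0.0
```

```bash
python3 -c "
from h import *
go([.35,.279,.25],150)
go([.48,.12,.24],150)
from workcell import bot;s=bot.sense();print(s['joints'],s['tool_pos'],s['orientation'])"
```

```text
([0.0554, -0.2512, -0.059], [0.0011, 0.0001, -0.1305])
([-0.1902, -0.1302, -0.0454], [0.0011, 0.0001, -0.1305])
[-17.52591304  35.22951646 -20.13291294  94.91174257  14.6194698
  52.06985563 -30.19654691] [0.54319478 0.28113671 0.20686398] [ 1.79632203e+02 -1.08929324e-01  1.03032097e+02]
```

```bash
python3 -c "
from h import *
print(rel([.5415,.2796,.203],[180,0,103],[.540,.023,.20],[180,0,183.6]))"
```

```text
([-0.3329, -0.0789, 0.004], [0.0, 0.0, -0.2239])
```

step_arm(
  offset=[
    [-0.333,-0.0789,0.004],
    [-0.333,-0.0789,0.004],
    [-0.333,-0.0789,0.004],
    [-0.333,-0.0789,0.004],
    [-0.333,-0.0789,0.004],
    [-0.333,-0.0789,0.004],
    [-0.333,-0.0789,0.004],
    [-0.333,-0.0789,0.004],
    [-0.333,-0.0789,0.004],
    [-0.333,-0.0789,0.004],
  ],
  twist=[
    [0,0,-0.2239],
    [0,0,-0.2239],
    [0,0,-0.2239],
    [0,0,-0.2239],
    [0,0,-0.2239],
    [0,0,-0.2239],
    [0,0,-0.2239],
    [0,0,-0.2239],
    [0,0,-0.2239],
    [0,0,-0.2239],
  ],
  grip=51,
)

```text
time: 8.48
tool_pos: [0.5398, 0.0231, 0.2001]
orientation: [180.0, -0.1, -176.4]
force: [0.8, 0.3, -0.4]
finger_gap: 0.8
grasp_force: 0.0
```

```bash
cat > look.py <<'E'
from h import *
from workcell import bot, optics
t=optics.camera("top"); s=optics.camera("scene"); np.savez("t1.npz",**t); np.savez("s1.npz",**s)
U,V=np.meshgrid(np.arange(560),np.arange(420))
for nm,c,w in [("top",t,(155,220,165,238)),("scene",s,(295,400,225,320))]:
    P=cloud(c); z=P[...,2]; W=(U>w[0])&(U<w[1])&(V>w[2])&(V<w[3])
    b=W&(z>.100)&(z<.13); print(nm,"bar",b.sum(),cv2.minAreaRect((P[b][:,:2]*1000).astype(np.float32)))
    im=c["image"].astype(float); g=W&(im[...,1]>1.35*im[...,0])&(im[...,1]>1.35*im[...,2]); wt=(im[...,1]-np.maximum(im[...,0],im[...,2]))*g
    u,v=(U*wt).sum()/wt.sum(),(V*wt).sum()/wt.sum(); print(" mark",atz(c,u,v,.0725)*1000)
def crop(c,u0,v0,w,h,k): return cv2.resize(c["image"][v0:v0+h,u0:u0+w,::-1],None,fx=k,fy=k,interpolation=cv2.INTER_CUBIC)
out=np.zeros((450,800,3),np.uint8);out[:450,:396]=crop(t,155,165,66,75,6);out[:380,400:800]=crop(s,298,225,100,95,4)
cv2.imwrite("pics/c3.png",out)
print(bot.sense()["tool_pos"],bot.sense()["orientation"],bot.sense()["joints"])
E
python3 look.py
```

```text
top bar 78 ((541.72900390625, 278.1640625), (15.045053482055664, 40.389801025390625), 11.434563636779785)
 mark [531.11643889 324.69680313  72.5       ]
scene bar 157 ((542.4151611328125, 282.148681640625), (15.722477912902832, 41.35259246826172), 13.027775764465332)
 mark [528.79184232 325.04849105  72.5       ]
[0.53996263 0.0232489  0.20035488] [-1.79991868e+02 -2.07379107e-02 -1.76402083e+02] [ 22.61434038  34.93907027 -43.3757236  105.69972456  30.16778355
  51.51762091  58.55796507]
```

View pics/c3.png

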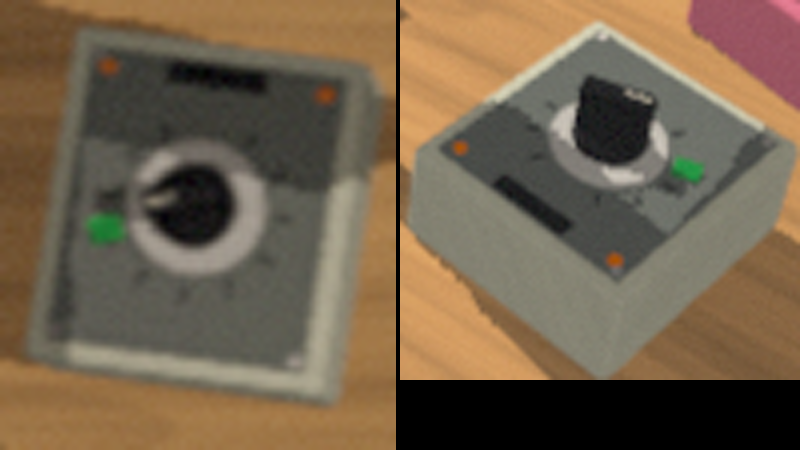

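```bash
python3 - <<'E'
from h import *
for f in ("scene0","s1","top0","t1"):
    c=dict(np.load(f+".npz")); P=cloud(c)
    m=(np.hypot(P[...,0]-.5415,P[...,1]-.2795)<.125)&(abs(P[...,2]-.07)<.0045)
    p=P[m][:,:2]*1000; r=cv2.minAreaRect(p.astype(np.float32)); print(f,r)
    im=c["image"].astype(float); n=(np.hypot(P[...,0]-.5415,P[...,1]-.2795)<.07)&(abs(P[...,2]-.072)<.006)
    g=n&(im[...,1]>1.2*im[...,0])&(im[...,1]>1.2*im[...,2]); V,U=np.nonzero(g)
    mk=np.mean([atz(c,u,v,.073)[:2]*1000 for u,v in zip(U,V)],0); k=mk-r[0]
    print(len(U),mk,np.hypot(*k),np.degrees(np.arctan2(k[1],k[0])))
E
```

```text
scene0 ((543.0833129882812, 282.1830139160156), (150.14651489257812, 171.9594268798828), 82.47306060791016)
47 [529.3181608  324.97064965] 44.94731567858137 107.8334319304091
s1 ((542.6072998046875, 282.1236267089844), (149.419189453125, 171.87515258789062), 82.17638397216797)
50 [531.09095278 323.26237805] 42.72028921774858 105.63901334940815
top0 ((541.0648803710938, 278.7040100097656), (150.09228515625, 169.56858825683594), 82.25631713867188)
31 [531.4179838  324.07657201] 46.38676530904989 102.00321473003163
t1 ((541.0157470703125, 278.632568359375), (150.38250732421875, 169.9300079345703), 82.3427505493164)
37 [534.94181363 320.19989719] 42.00875495853586 98.31338273979148
```

```bash
python3 - <<'E'
import cv2,numpy as np
def run(px,mk):
    H=cv2.getPerspectiveTransform(np.float32(px),np.float32([[85,75],[85,-75],[-85,-75],[-85,75]]))
    q=cv2.perspectiveTransform(np.float32([[mk]]),H)[0,0]; print(q,np.hypot(*q),"dial angle deg",np.degrees(np.arctan2(q[1],-q[0])))
run([[603,283],[415,152],[600,22],[797,150]],[688,169])
run([[78,28],[378,70],[335,403],[27,360]],[106,229])
E
python3 - <<'E'
# gripper-based: box yaw from rect -7.7
print(180-7.7-103)
E
```

```text
[-26.104145  43.960438] 51.12677 dial angle deg 59.297737
[-14.881022  46.628395] 48.9454 dial angle deg 72.299995
69.30000000000001
```

step_arm(
  offset=[
    [0,0,0.05],
    [0,0,0.1],
    [0,0,0.15],
    [0,0,0.19],
    [0,0,0.22],
    [0,0,0.2387],
    [0,0,0.2387],
  ],
  twist=[
    [0,0,0],
    [0,0,0],
    [0,0,0],
    [0,0,0],
    [0,0,0],
    [0,0,0],
    [0,0,0],
  ],
)

```text
time: 9.45
tool_pos: [0.5397, 0.0233, 0.021]
orientation: [-180.0, -0.1, -176.3]
force: [0.0, 0.1, 0.5]
finger_gap: 0.798
grasp_force: 0.0
```

step_arm(
  offset=[
    [0,0,0],
    [0,0,0],
    [0,0,0],
    [0,0,0],
    [0,0,0],
    [0,0,0],
    [0,0,0],
    [0,0,0],
  ],
  twist=[
    [0,0,0],
    [0,0,0],
    [0,0,0],
    [0,0,0],
    [0,0,0],
    [0,0,0],
    [0,0,0],
    [0,0,0],
  ],
  grip=133,
  squeeze=20,
)

```text
time: 10.45
tool_pos: [0.541, 0.0229, 0.0227]
orientation: [-180.0, 0.1, -176.4]
force: [-0.5, -1.1, 5.8]
finger_gap: 0.481
grasp_force: 5.9
```

```bash
cat > pic.py <<'E'
import sys
from h import *
from workcell import bot, optics
n=sys.argv[1]; a=[int(x) for x in sys.argv[2:]]
t=optics.camera("top"); s=optics.camera("scene"); np.savez(n+"t.npz",**t); np.savez(n+"s.npz",**s)
def crop(c,u0,v0,w,h,k): return cv2.resize(c["image"][v0:v0+h,u0:u0+w,::-1],None,fx=k,fy=k,interpolation=cv2.INTER_CUBIC)
A=crop(t,*a[:4],5);B=crop(s,*a[4:8],5)
out=np.zeros((max(len(A),len(B)),A.shape[1]+B.shape[1],3),np.uint8);out[:len(A),:A.shape[1]]=A;out[:len(B),A.shape[1]:]=B
cv2.imwrite(f"pics/{n}.png",out); print(out.shape)
E
python3 pic.py g1 245 155 60 90 215 190 95 80
```

```text
(450, 775, 3)
```

View pics/g1.png

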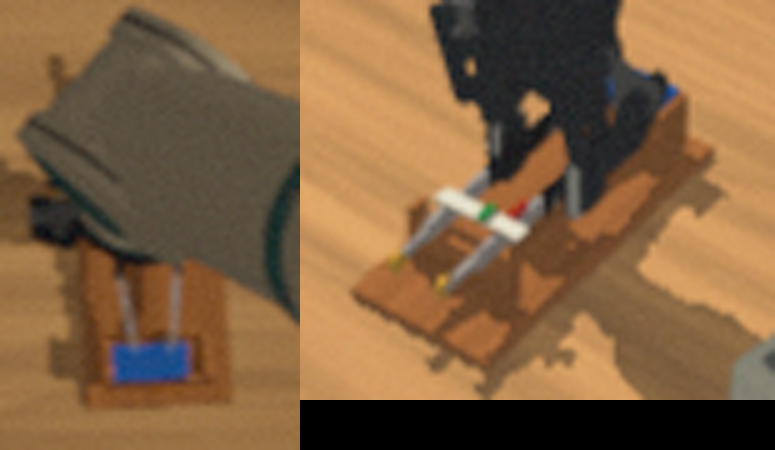

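step_arm(
  offset=[
    [0,0,-0.005],
    [0,0,-0.012],
    [0,0,-0.024],
    [0,0,-0.04],
    [0,0,-0.06],
    [0,0,-0.08],
    [0,0,-0.1],
    [0,0,-0.12],
    [0,0,-0.12],
    [0,0,-0.12],
  ],
  twist=[
    [0,0,0],
    [0,0,0],
    [0,0,0],
    [0,0,0],
    [0,0,0],
    [0,0,0],
    [0,0,0],
    [0,0,0],
    [0,0,0],
    [0,0,0],
  ],
)

```text
time: 11.8
tool_pos: [0.5399, 0.023, 0.1113]
orientation: [-180.0, -0.0, -176.4]
force: [-0.0, -0.2, -1.6]
finger_gap: 0.475
grasp_force: 4.2
```

```bash
python3 pic.py g2 240 140 65 100 200 160 95 100;python3 -c "
from h import *
print(rel([.54,.023,.111],[180,0,183.6],[.451,-.288,.10],[180,0,183.6]))"
```

```text
(500, 800, 3)
([0.1445, -0.4064, 0.0147], [0.0, 0.0, 0.0])
```

View pics/g2.png

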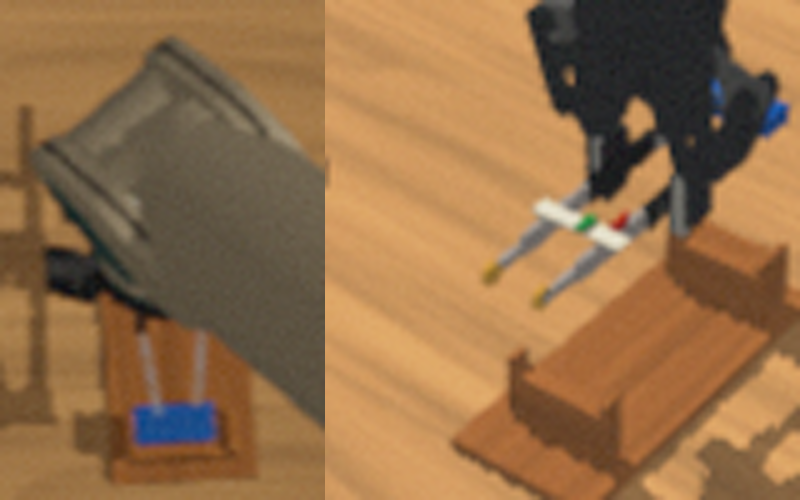

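step_arm(
  offset=[
    [0.008,-0.023,0],
    [0.025,-0.07,0],
    [0.045,-0.127,0],
    [0.065,-0.183,0],
    [0.085,-0.239,0],
    [0.105,-0.295,0],
    [0.125,-0.352,0],
    [0.138,-0.388,0],
    [0.1445,-0.4064,0],
    [0.1445,-0.4064,0],
    [0.1445,-0.4064,0],
  ],
  twist=[
    [0,0,0],
    [0,0,0],
    [0,0,0],
    [0,0,0],
    [0,0,0],
    [0,0,0],
    [0,0,0],
    [0,0,0],
    [0,0,0],
    [0,0,0],
    [0,0,0],
  ],
)

```text
time: 13.28
tool_pos: [0.4519, -0.2863, 0.1116]
orientation: [179.9, 0.0, -176.2]
force: [0.4, 0.1, -0.8]
finger_gap: 0.474
grasp_force: 4.2
```

step_arm(
  offset=[
    [0,0,0],
    [0,0,0],
    [0,0,0],
    [0,0,0],
  ],
  twist=[
    [0,0,0],
    [0,0,0],
    [0,0,0],
    [0,0,0],
  ],
  grip=150,
)

```text
time: 13.78
tool_pos: [0.4514, -0.2877, 0.1116]
orientation: [-180.0, 0.0, -176.3]
force: [-0.2, 0.6, -1.7]
finger_gap: 0.417
grasp_force: 5.7
```

```bash
sed -i 's/,5);B=/,4);B=/' pic.py; python3 pic.py g3 325 120 90 130 140 140 88 90;python3 -c "
from workcell import bot;s=bot.sense();print(s['joints'],s['tool_pos'],s['finger_gap']*85)"
```

```text
(520, 800, 3)
[ 55.09892302  41.90544191 -39.99521461 110.83887192  39.89573774
  42.01384039  84.92082453] [ 0.4513617  -0.2878557   0.11154587] 35.32293627394598
```

View pics/g3.png

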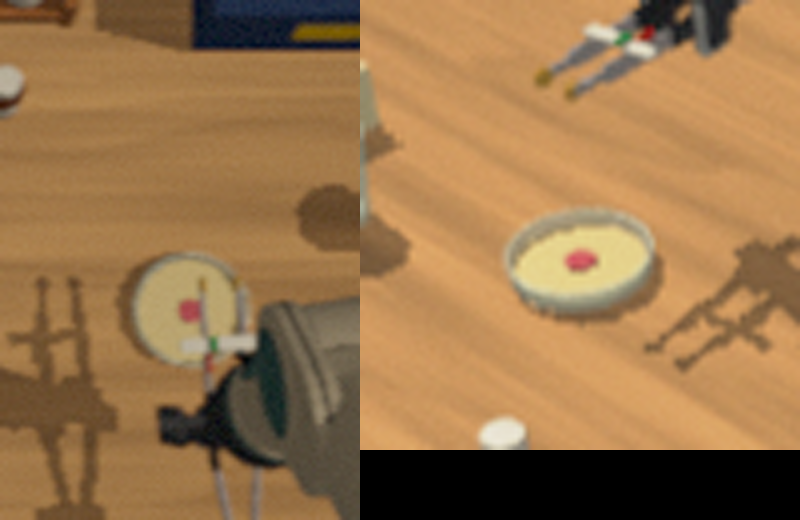

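```bash
cat > gauge.py <<'E'
import sys
from h import *
# band / pointer / tips / gauge centroids, in world at plane z0 (tweezers origin height)
def meas(n,z0,W):
    for nm,key in (("top","t"),("scene","s")):
        c=dict(np.load(n+key+".npz")); im=c["image"].astype(float); U,V=np.meshgrid(np.arange(560),np.arange(420))
        u0,v0,w,h=W[nm]; M=(U>=u0)&(U<u0+w)&(V>=v0)&(V<v0+h); r,g,b=im[...,0],im[...,1],im[...,2]
        def cen(wt,z): 
            wt=np.clip(wt,0,None)*M; u,v=(U*wt).sum()/wt.sum(),(V*wt).sum()/wt.sum(); return atz(c,u,v,z)[:2]*1000
        band=cen(np.where((g>1.25*r)&(g>1.15*b),g-np.maximum(r,b),0),z0+.015)
        ptr=cen(np.where((r>1.9*g)&(r>1.7*b),r-np.maximum(g,b),0),z0+.012)
        a=np.radians(3.6); d=ptr-band; R=np.array([[np.cos(a),np.sin(a)],[-np.sin(a),np.cos(a)]])
        print(nm,"band",band.round(1),"ptr",ptr.round(1),"ptr-band in tweezers axes",(R@d).round(2))
meas(sys.argv[1],float(sys.argv[2]),{"top":[int(x) for x in sys.argv[3:7]],"scene":[int(x) for x in sys.argv[7:11]]})
E
python3 gauge.py g3 .134 365 198 25 18 280 140 30 20
python3 gauge.py g3 .134 365 198 25 18 195 140 33 18
python3 - <<'E'
from h import *
t=dict(np.load("g3t.npz"));
for x in ((203,285),(242,287)): print(atz(t,325+x[0]/4-.4,120+x[1]/4-.4,.134))
print("dish", atz(t,325+187.5/4-.4,120+310/4-.4,.010), "rest img?")
s=dict(np.load("g3s.npz"))
for x in ((543,77),(572,94)): print(atz(s,140+(x[0]-360)/4-.4,140+x[1]/4-.4,.134))
print("dish", atz(s,140+(580-360)/4-.4,140+246/4-.4,.015),"pink",atz(s,140+(580-360)/4-.4,140+261/4-.4,.007))
E
```

```text
top band [ 507.4 -276.5] ptr [ 531.3 -256.6] ptr-band in tweezers axes [25.04 18.38]
scene band [nan nan] ptr [nan nan] ptr-band in tweezers axes [nan nan]
top band [ 507.4 -276.5] ptr [ 531.3 -256.6] ptr-band in tweezers axes [25.04 18.38]
scene band [ 475.2 -281.3] ptr [ 495.9 -267.3] ptr-band in tweezers axes [21.52 12.72]
[ 0.55502503 -0.26808674  0.134     ]
[ 0.55354051 -0.2958905   0.134     ]
dish [ 0.55639078 -0.27877348  0.01      ] rest img?
[ 0.55302987 -0.2553017   0.134     ]
[ 0.55485952 -0.22312414  0.134     ]
dish [ 0.57147512 -0.21359692  0.015     ] pink [ 0.57711947 -0.20852662  0.007     ]gauge.py:9: RuntimeWarning: invalid value encountered in scalar divide
  wt=np.clip(wt,0,None)*M; u,v=(U*wt).sum()/wt.sum(),(V*wt).sum()/wt.sum(); return atz(c,u,v,z)[:2]*1000
```

```bash
python3 gauge.py g3 .134 373 202 10 14 186 142 17 11
python3 - <<'E'
from h import *
s=dict(np.load("g3s.npz"))
for x in ((543,77),(572,94)): print(atz(s,140+(x[0]-360)/5-.4,140+x[1]/5-.4,.134))
print("dish", atz(s,140+(580-360)/5-.4,140+246/5-.4,.015),"pink",atz(s,140+(580-360)/5-.4,140+261/5-.4,.007))
E
```

```text
top band [ 510.5 -271.6] ptr [nan nan] ptr-band in tweezers axes [nan nan]
scene band [ 512.4 -269.7] ptr [ 495.9 -267.3] ptr-band in tweezers axes [-16.3    3.43]
[ 0.55613714 -0.29083672  0.134     ]
[ 0.55758741 -0.26424199  0.134     ]
dish [ 0.55148179 -0.28468417  0.015     ] pink [ 0.55507795 -0.28191734  0.007     ]gauge.py:9: RuntimeWarning: invalid value encountered in scalar divide
  wt=np.clip(wt,0,None)*M; u,v=(U*wt).sum()/wt.sum(),(V*wt).sum()/wt.sum(); return atz(c,u,v,z)[:2]*1000
```

step_arm(
  offset=[
    [0,0,0.01],
    [0,0,0.03],
    [0,0,0.055],
    [0,0,0.08],
    [0,0,0.1],
    [0,0,0.118],
    [0,0,0.128],
    [0,0,0.132],
    [0,0,0.132],
  ],
  twist=[
    [0,0,0],
    [0,0,0],
    [0,0,0],
    [0,0,0],
    [0,0,0],
    [0,0,0],
    [0,0,0],
    [0,0,0],
    [0,0,0],
  ],
)

```text
time: 15.0
tool_pos: [0.4515, -0.2879, 0.0127]
orientation: [-180.0, 0.0, -176.4]
force: [0.4, -0.2, -0.6]
finger_gap: 0.416
grasp_force: 5.7
```

step_arm(
  offset=[
    [0,0,0],
    [0,0,0],
    [0,0,0],
    [0,0,0],
  ],
  twist=[
    [0,0,0],
    [0,0,0],
    [0,0,0],
    [0,0,0],
  ],
  grip=160,
)

```text
time: 15.5
tool_pos: [0.4514, -0.2879, 0.0127]
orientation: [-180.0, 0.0, -176.4]
force: [0.0, 1.2, -1.6]
finger_gap: 0.37
grasp_force: 6.5
```

```bash
sed -i 's/,4);B=/,5);B=/' pic.py; python3 pic.py g4 345 165 65 70 150 155 88 70;python3 -c "
from workcell import bot;s=bot.sense();print(s['tool_pos'],s['finger_gap']*85)"
```

```text
(350, 765, 3)
[ 0.45134123 -0.28788418  0.01256489] 31.946326848784068
```

View pics/g4.png

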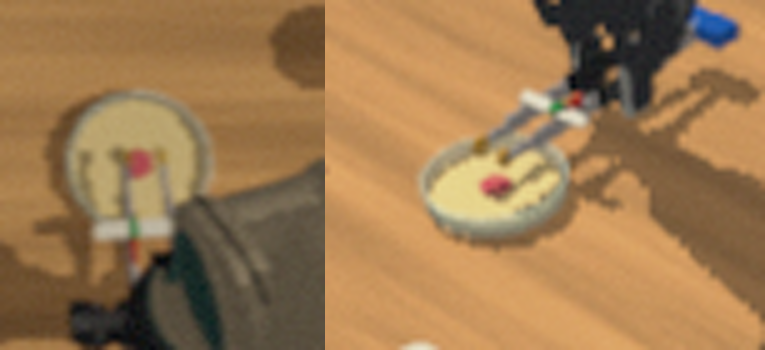

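```bash
sed -i 's/r>1.9\*g)&(r>1.7\*b)/r>1.5*g)\&(r>1.5*b)\&(abs(g-b)<25)/' gauge.py
for n in g3; do python3 gauge.py $n .134 373 202 10 14 186 142 17 11;done; python3 gauge.py g4 .035 367 208 9 11 189 170 16 12
python3 - <<'E'
from h import *
t=dict(np.load("g4t.npz"));s=dict(np.load("g4s.npz"))
T=lambda x,y,z:(atz(t,345+x/5-.4,165+y/5-.4,z)[:2]*1000).round(1)
S=lambda x,y,z:(atz(s,150+(x-325)/5-.4,155+y/5-.4,z)[:2]*1000).round(1)
for z in (.032,.035,.038): print(z,"tips T",T(142,158,z),"S",S(492,151,z))
print("dish T",T(139,159,.012),"pink",T(139,162,.007),"S rim",S(496,186,.012),"pink",S(496,186,.007))
E
```

```text
top band [ 510.5 -271.6] ptr [ 496.6 -269. ] ptr-band in tweezers axes [-13.68   3.5 ]
scene band [ 512.4 -269.7] ptr [ 496.2 -267.1] ptr-band in tweezers axes [-15.97   3.57]
top band [ 510.8 -269.2] ptr [ 497.9 -269. ] ptr-band in tweezers axes [-12.85   0.99]
scene band [ 512.4 -268. ] ptr [ 495.  -269.2] ptr-band in tweezers axes [-17.41  -0.06]
0.032 tips T [ 555.7 -279.6] S [ 553.4 -282.3]
0.035 tips T [ 555.2 -279. ] S [ 556.  -278.8]
0.038 tips T [ 554.8 -278.5] S [ 558.6 -275.3]
dish T [ 558.3 -281.3] pink [ 557.2 -282.2] S rim [ 558.8 -275.8] pink [ 554.7 -281.5]
```

step_arm(
  offset=[
    [-0.001,-0.001,0],
    [-0.0015,-0.0025,0],
    [-0.0015,-0.0025,0],
    [-0.0015,-0.0025,0],
    [-0.0015,-0.0025,0],
    [-0.0015,-0.0025,0],
    [-0.0015,-0.0025,0],
    [-0.0015,-0.0025,0],
  ],
  twist=[
    [0,0,0],
    [0,0,0],
    [0,0,0],
    [0,0,0],
    [0,0,0],
    [0,0,0],
    [0,0,0],
    [0,0,0],
  ],
  grip=161,
)

```text
time: 16.6
tool_pos: [0.4526, -0.2896, 0.0126]
orientation: [-180.0, 0.0, -176.4]
force: [-0.9, 0.3, -1.3]
finger_gap: 0.37
grasp_force: 6.6
```

```bash
python3 pic.py g5 345 165 65 70 150 155 88 70; python3 gauge.py g5 .035 367 208 9 11 189 170 16 12; python3 -c "
from workcell import bot;s=bot.sense();print(s['time'],s['tool_pos'],s['finger_gap']*85,s['grasp_force'])"
```

```text
(350, 765, 3)
top band [ 512.3 -272.2] ptr [ 498.4 -271.3] ptr-band in tweezers axes [-13.8    1.76]
scene band [ 513.1 -270.3] ptr [ 497.7 -271.1] ptr-band in tweezers axes [-15.48   0.16]
16.7 [ 0.4525971  -0.28963151  0.01254104] 31.280701911065485 6.5692828595638275
```

step_arm(
  offset=[
    [0,0,0],
    [0,0,0],
    [0,0,0],
    [0,0,0],
    [0,0,0],
    [0,0,0],
  ],
  twist=[
    [0,0,0],
    [0,0,0],
    [0,0,0],
    [0,0,0],
    [0,0,0],
    [0,0,0],
  ],
  grip=162,
)

```text
time: 17.45
tool_pos: [0.4526, -0.2897, 0.0125]
orientation: [-180.0, 0.0, -176.4]
force: [0.7, -0.5, -0.1]
finger_gap: 0.368
grasp_force: 6.7
```

```bash
for i in 1 2 3; do python3 pic.py g6 345 165 65 70 150 155 88 70; python3 gauge.py g6 .035 367 208 9 11 189 170 16 12; done; python3 -c "
from workcell import bot;s=bot.sense();print(s['time'],s['tool_pos'],s['finger_gap']*85,s['grasp_force'])"
```

```text
(350, 765, 3)
top band [ 511.3 -272.2] ptr [ 498.5 -271.4] ptr-band in tweezers axes [-12.71   1.64]
scene band [ 512.8 -270.1] ptr [ 496.7 -271.4] ptr-band in tweezers axes [-16.16  -0.22]
(350, 765, 3)
top band [ 511.2 -272.2] ptr [ 498.4 -271.4] ptr-band in tweezers axes [-12.68   1.59]
scene band [ 512.9 -270.1] ptr [ 497.8 -271.1] ptr-band in tweezers axes [-15.14  -0.05]
(350, 765, 3)
top band [ 511.2 -272.2] ptr [ 498.5 -271.4] ptr-band in tweezers axes [-12.61   1.6 ]
scene band [ 512.8 -270.1] ptr [ 497.8 -271.1] ptr-band in tweezers axes [-15.07  -0.  ]
17.75 [ 0.45257378 -0.2896588   0.01254552] 31.14194588954508 6.652118414640427
```

View pics/g6.png

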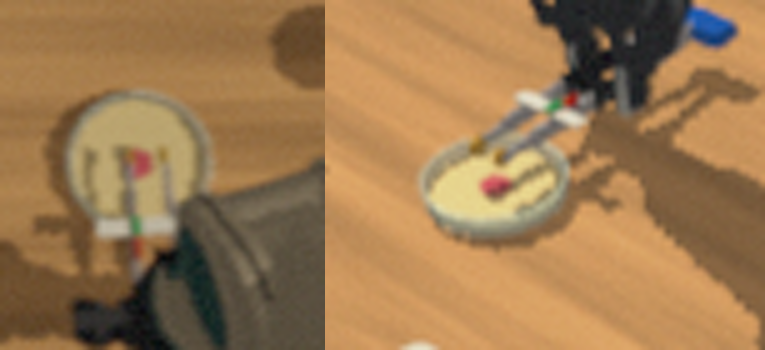

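```bash
sed -i 's/z0+.012/z0+.0145/' gauge.py; cp top0.npz i0t.npz; cp scene0.npz i0s.npz
python3 gauge.py i0 .044 263 177 18 14 238 225 34 12
python3 gauge.py g1 .044 263 177 18 14 300 226 24 12
python3 gauge.py g3 .134 373 202 10 14 186 142 17 11
python3 gauge.py g4 .035 367 208 9 11 189 170 16 12
python3 gauge.py g6 .035 367 208 9 11 189 170 16 12
python3 - <<'E'
import numpy as np
im=np.load("top0.npz")["image"]
print(im[179:183,266:281].tolist()); print(im[184:190,264:270].tolist())
E
```

```text
top band [599.8  31.3] ptr [586.8  38. ] ptr-band in tweezers axes [-12.55   7.43]
scene band [601.7  30.7] ptr [590.2  46.4] ptr-band in tweezers axes [-10.46  16.35]
top band [nan nan] ptr [nan nan] ptr-band in tweezers axes [nan nan]
scene band [nan nan] ptr [nan nan] ptr-band in tweezers axes [nan nan]
top band [ 510.5 -271.6] ptr [ 496.3 -268.5] ptr-band in tweezers axes [-13.98   3.99]
scene band [ 512.4 -269.7] ptr [ 499.1 -263.7] ptr-band in tweezers axes [-12.94   6.79]
top band [ 510.8 -269.2] ptr [ 497.6 -268.6] ptr-band in tweezers axes [-13.13   1.45]
scene band [ 512.4 -268. ] ptr [ 497.5 -266.3] ptr-band in tweezers axes [-14.81   2.71]
top band [ 511.2 -272.2] ptr [ 498.2 -270.9] ptr-band in tweezers axes [-12.89   2.06]
scene band [ 512.8 -270.1] ptr [ 500.2 -268.1] ptr-band in tweezers axes [-12.48   2.77]
[[[160, 150, 131], [162, 151, 129], [164, 149, 125], [161, 145, 121], [140, 134, 105], [108, 121, 83], [135, 142, 109], [172, 162, 142], [178, 166, 147], [177, 167, 146], [175, 166, 146], [174, 166, 146], [173, 163, 143], [175, 167, 147], [167, 158, 135]], [[180, 
[... 776 characters left out ...]
, [139, 68, 40], [140, 72, 46], [133, 82, 51], [115, 70, 35]], [[131, 80, 41], [133, 78, 37], [137, 71, 37], [142, 76, 51], [136, 88, 56], [118, 72, 37]], [[129, 79, 33], [132, 80, 38], [137, 74, 44], [136, 76, 49], [131, 81, 44], [118, 74, 38]], [[129, 81, 39], [129, 77, 39], [135, 80, 52], [132, 78, 54], [128, 77, 42], [115, 71, 37]], [[128, 74, 33], [132, 86, 48], [134, 97, 72], [135, 100, 79], [131, 88, 56], [117, 72, 39]], [[130, 77, 39], [132, 83, 46], [135, 100, 74], [134, 104, 84], [133, 92, 62], [120, 74, 38]]]gauge.py:9: RuntimeWarning: invalid value encountered in scalar divide
  wt=np.clip(wt,0,None)*M; u,v=(U*wt).sum()/wt.sum(),(V*wt).sum()/wt.sum(); return atz(c,u,v,z)[:2]*1000
```

```bash
python3 - <<'E'
from h import *
for n,rows,cols in (("g6",(207,219),(364,381)),("g3",(202,215),(368,386))):
    im=np.load(n+"t.npz")["image"].astype(int)
    print(n,"cols",cols)
    for v in range(*rows):
        p=im[v,cols[0]:cols[1]]; print(v,"G",(p[:,1]-p[:,0]).tolist(),"R",(p[:,0]-p[:,1]).clip(0).tolist(),"L",p.sum(1).tolist())
E
```

```text
g6 cols (364, 381)
207 G [-10, -18, -21, -21, -21, -18, -13, -8, -15, -20, -22, -20, -22, -21, -16, -10, -12] R [10, 18, 21, 21, 21, 18, 13, 8, 15, 20, 22, 20, 22, 21, 16, 10, 12] L [372, 404, 411, 396, 394, 336, 304, 323, 412, 460, 470, 470, 463, 445, 396, 334, 281]
208 G [-10, -8, -13, -15, -14, -13, -6, 19, 16, -4, -13, -13, -15, -13, -10, -8, -9] R [10, 8, 13, 15, 14, 13, 6, 0, 0, 4, 13, 13, 15, 13, 10, 8, 9] L [369, 414, 396, 388, 400, 398, 353, 309, 354, 445, 494, 503, 508, 493, 459, 399, 292]
209 G [-11, -8, -7, -10, -9, -10, -5, 24, 37, 5, -8, -10, -8, -8, -8, -9, -9] R [11, 8, 7, 10, 9, 10, 5, 0, 0, 0, 8, 10, 8, 8, 8, 9, 9] L [410, 505, 502, 503, 501, 503, 437, 314, 326, 443, 515, 522, 519, 524, 516, 453, 324]
210 G [-12, -8, -9, -6, -10, -8, -7, 24, 47, 10, -8, -8, -7, -9, -11, -8, -10] R [12, 8, 9, 6, 10, 8, 7, 0, 0, 0, 8, 8, 7, 9, 11, 8, 10] L [430, 525, 530, 531, 537, 525, 460, 325, 308, 437, 510, 523, 520, 517, 512, 455, 302]
211 G [-18, -10, -10, -10, -10, -10, -7, 12, 27, 2, -13, -15, -17, -17, -17, -13, -7] R [18, 10, 10, 10, 10, 10, 7, 0, 0, 0, 13, 15, 17, 17, 17, 1
[... 4464 characters left out ...]
 -38, -30, -10, -1, -3] R [40, 43, 39, 38, 35, 35, 36, 31, 41, 62, 58, 45, 40, 38, 30, 10, 1, 3] L [343, 315, 341, 338, 361, 360, 359, 329, 270, 278, 319, 336, 330, 296, 205, 138, 162, 144]
213 G [-40, -40, -41, -41, -41, -40, -40, -35, -29, -34, -41, -39, -38, -30, -11, -1, 0, 1] R [40, 40, 41, 41, 41, 40, 40, 35, 29, 34, 41, 39, 38, 30, 11, 1, 0, 0] L [331, 324, 330, 325, 341, 333, 329, 300, 293, 319, 336, 334, 295, 214, 119, 132, 177, 136]
214 G [-37, -41, -42, -41, -39, -42, -37, -33, -22, -23, -33, -35, -32, -12, 4, 0, -6, 4] R [37, 41, 42, 41, 39, 42, 37, 33, 22, 23, 33, 35, 32, 12, 0, 0, 6, 0] L [330, 317, 333, 331, 319, 331, 334, 311, 316, 343, 347, 309, 202, 129, 110, 191, 207, 162]
```

```bash
python3 -c "
from workcell import bot;print(bot.job_done())"
```

```text
the job is handed in; nothing more can be done
None
```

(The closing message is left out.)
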